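# Tip the rejected screws into the red bin

## Robot

A 6-joint arm with a two-finger parallel gripper is mounted at the origin on a cart in front of the work surface, level with it; the furniture and walls round the work are solid. World frame = base frame: x ahead of the robot, y to its left, z up, the work surface at z = 0. Lengths are in mm, angles in rad, forces in N, time in s.
With the tool pointing down it reaches from about 250 to 800 mm from the base axis. Payload 3.9 kg.
Tool frame: the origin (TCP) lies at the centre of the arm's flange, where the gripper is bolted on; the fingertips stand 173 mm ahead of it and the grasp point (between the pads) lies 155 mm ahead of it; z points along the fingers, y is the line along which they close (so a half turn about z gives the same grasp; the last joint's range is limited). The gripper opens to 85 mm and grips with 20 to 120 N. Pads are 22 mm wide; open, the fingers measure 114 mm over their backs; the gripper's body (76 mm by 85 mm) begins 54 mm behind the grasp point. The pads swing forward as they close: fully open they stand 13 mm farther back than shut.
Start: joints at [-1.256, 0.26, -0.138, 1.173, 0, 1.571], TCP at [162.549, -499.193, 404.704] pointing down, gripper open.
Joint ranges: [-2.78, 2.78], [-0.83, 1.72], [-1.28, 1.37], [-1.9, 2.12], [-1.57, 1.48], [-3.14, 3.14]. Speed limits (rad/s): [2.57, 2.57, 3.14, 3.14, 3.14, 3.14].

## Interface

Orientations are given as a rotation vector (axis times angle).
In Python, from bench import * gives the robot as it stands.
- The arm moves only by the shell command python3 -m creep 'ROWS'. ROWS is JSON, a list of rows, each a list of 3 entries, a list of its own where there are three numbers: the finger opening in cm, from 0 to 8.54, then the shift along the tool's x, y, z in cm, then the turn about the tool's z in degrees. In form: [[claw, [dx, dy, dz], roll], ...]. A call has 1 to 5 rows; each row is the pose to reach, as a shift and turn from the pose commanded when the call began, along the tool's axes at that moment; what a row does not reach only later rows make up. A row lasts 1/10 s, in which the tool goes at most 50 mm and 8.59 degrees, less where a joint would pass 70% of its speed; a pose out of reach is approached as far as the arm can. A call with a gripper value outside its range is refused whole. The fingers move at their own pace and stop on an object; the grip force is fixed at half the most. Time passes only in rows, so rows that repeat a pose let the fingers close. It gives the time, the measured TCP pose, the force, the opening and the grip force at its end, in the units of the state.
- get_state(): the state, without advancing time (a new reading comes with each control period).
- get_image(name): name is "scene" or "top" or "wrist"; returns (picture, depth): 420x560x3 uint8, red, green, blue; 420x560 float32, mm along the optical axis (not along the pixel's ray), 0 where there is no reading.
- camera_info(name): a dict with "fx", "fy", "cx", "cy" (pixels), "extrinsics" (4x4, takes a point from world to camera coordinates). Camera axes: x right, y up, looking along -z (the intrinsics and any distortion apply to the point x, -y, -z); pixel columns grow to the right and rows downward; lengths in mm; the calibration is good to about 2 mm. A picture is of the moment at which its call begins: read the wrist's pose just before it. camera_info takes no time and is no camera call; for the wrist camera it gives the pose at the moment of the call.
- sign_off(): hands the job in; it is judged then, once.
The state is a dict: "t": time; "q": joint angles; "dq": joint speeds; "tau": joint torques, N m; "tool_pos": TCP position; "orientation": TCP orientation; "contact_force": force on the tool from outside, world axes, zero at the start; "wrist_torque": the same for the moment, N m; "finger_gap": finger opening in mm; "gripper_force": force on a finger pad.
Only numpy, scipy, OpenCV 4.12 (cv2) and the standard library are available. Lean on these libraries where they do the work, as an engineer would, in place of code of your own. Each camera call takes 0.05 s, during which the arm holds its last target. There are 200 camera calls.

## Task

The scoop on the black mat holds four rejected cap screws. Lift the scoop by its grip with the screws still in it, hold its open edge close over the red bin and tip all four screws out into it, then put the empty scoop back, flat on its floor in the middle of the mat. Leave both bins and everything else on the table where they stand.

Things in the scene. Friction and masses are not known exactly. Their poses are not given: they have to be found in the camera images.
- scoop: aluminium sorting scoop, 200 g: flat floor 130 mm long (x) x 100 mm wide (y) x 3 mm thick, lips 25 mm high and 3 mm thick on the back (-x) and both sides; the front (+x) edge is open. Origin under the centre of the floor, z up. A black grip stands at the back, leaning back (top towards -x) 25 degrees from vertical, up to 85 mm above the underside
- scoop_grip (a point): in the middle of the scoop's grip, a flat bar 12 mm thick (fore and aft) and 40 mm wide (y), 28 mm below its top along the bar; at (-89, 0, 59) mm in the scoop's frame, axes as the scoop's. Pinch it across the 12 mm, fingers pointing along the bar: 25 degrees off straight down, tips towards the open edge. Bar is clear above 30 mm
- scoop_edge (a point): middle of the scoop's open edge, on the upper face of its floor; at (65, 0, 3) mm in the scoop's frame
- screw_0: dark steel socket head cap screw, 36 mm long, head 16 mm across, 26 g, lying loose on the scoop's floor; origin under its middle as it lies. It slides on the scoop once the floor slopes some 25 to 40 degrees; one lying crosswise may roll sooner
- screw_1: dark steel socket head cap screw, 36 mm long, head 16 mm across, 26 g, lying loose on the scoop's floor; origin under its middle as it lies. It slides on the scoop once the floor slopes some 25 to 40 degrees; one lying crosswise may roll sooner
- screw_2: dark steel socket head cap screw, 36 mm long, head 16 mm across, 26 g, lying loose on the scoop's floor; origin under its middle as it lies. It slides on the scoop once the floor slopes some 25 to 40 degrees; one lying crosswise may roll sooner
- screw_3: dark steel socket head cap screw, 36 mm long, head 16 mm across, 26 g, lying loose on the scoop's floor; origin under its middle as it lies. It slides on the scoop once the floor slopes some 25 to 40 degrees; one lying crosswise may roll sooner
- mat: black rubber mat, 180 mm (x) x 140 mm (y) x 3 mm thick, fixed on the table; origin under its centre. The scoop starts on it, its open edge roughly towards the mat's +x
- red_bin: red open bin, loose, 350 g, 130 mm (x) x 120 mm (y) x 55 mm high, walls and floor 3 mm, a blank white card on its -x face; origin under its centre, z up
- green_bin: green open bin, otherwise the same as the red one; stays empty. The two bins may have swapped places
- tape: the roll of masking tape, 66 mm across, 19 mm high (bystander); origin under its centre
- meter: the grey and black torque meter, 66 x 118 x 37 mm high (bystander); origin under its centre

How it is judged (in metres and radians):
On the way, in this order (a step that is already met when the one before it is completed fails the run):
1. the scoop is lifted at least 30 mm off the mat with all four screws still in it (height (world z) of scoop above 0.033 m and x of screw_0 in the frame of scoop between -0.066 and 0.066 m and y of screw_0 in the frame of scoop between -0.05 and 0.05 m and z of screw_0 in the frame of scoop between -0.002 and 0.04 m and x of screw_1 in the frame of scoop between -0.066 and 0.066 m and y of screw_1 in the frame of scoop between -0.05 and 0.05 m and z of screw_1 in the frame of scoop between -0.002 and 0.04 m and x of screw_2 in the frame of scoop between -0.066 and 0.066 m and y of screw_2 in the frame of scoop between -0.05 and 0.05 m and z of screw_2 in the frame of scoop between -0.002 and 0.04 m and x of screw_3 in the frame of scoop between -0.066 and 0.066 m and y of screw_3 in the frame of scoop between -0.05 and 0.05 m and z of screw_3 in the frame of scoop between -0.002 and 0.04 m), for 0.2 s.
2. the scoop is tipped, at least 17 degrees, with the middle of its open edge above the red bin and less than 160 mm above the table (angle between scoop's own z axis and vertical above 0.3 rad and height (world z) of scoop_edge below 0.16 m and x of scoop_edge in the frame of red_bin between -0.065 and 0.065 m and y of scoop_edge in the frame of red_bin between -0.06 and 0.06 m and z of scoop_edge in the frame of red_bin between 0.02 and 0.2 m), for 0.1 s.
At the end, for the whole second after the job is handed in: All four screws lie at rest in the red bin; the scoop stands at rest flat on its floor on the mat, its centre within 45 mm of the mat's centre (either way round); both bins upright (x of screw_0 in the frame of red_bin between -0.065 and 0.065 m and y of screw_0 in the frame of red_bin between -0.06 and 0.06 m and z of screw_0 in the frame of red_bin between 0 and 0.05 m and x of screw_1 in the frame of red_bin between -0.065 and 0.065 m and y of screw_1 in the frame of red_bin between -0.06 and 0.06 m and z of screw_1 in the frame of red_bin between 0 and 0.05 m and x of screw_2 in the frame of red_bin between -0.065 and 0.065 m and y of screw_2 in the frame of red_bin between -0.06 and 0.06 m and z of screw_2 in the frame of red_bin between 0 and 0.05 m and x of screw_3 in the frame of red_bin between -0.065 and 0.065 m and y of screw_3 in the frame of red_bin between -0.06 and 0.06 m and z of screw_3 in the frame of red_bin between 0 and 0.05 m and linear speed of each of screw_0, screw_1, screw_2, screw_3 below 0.03 m/s and horizontal distance between scoop and mat below 0.045 m and z of scoop in the frame of mat below 0.007 m and angle between each of scoop, red_bin, green_bin's own z axis and vertical below 0.06 rad and linear speed of scoop below 0.02 m/s); the robot touches nothing.
It fails at once if a bin is shifted more than 40 mm (distance of any of red_bin, green_bin from where it was at the start of the episode above 0.04 m).
It fails at once if a bystander (tape, torque meter) is shifted more than 25 mm (distance of any of tape, meter from where it was at the start of the episode above 0.025 m).
It also fails if it takes over 53 s, if anything falls off the work surface, if the arm or the gripper's body presses on something with over 40 N, if the wrist force passes 120 N, or if a joint passes its speed limit or range.

## Working session

There is one attempt and no reset: what is moved stays moved. The work goes in short steps, Python scripts to look and compute and a shell command to move; the robot and the scene stay as the last step left them, time stands still between calls to the robot, and variables do not carry over. Pictures are saved under pics/ and viewed, at most 10 in all, crops included, and the job is handed in when it is done.

```bash
ls -la; mkdir -p pics; cat > h.py <<'E'
import numpy as np, cv2
from bench import *
from scipy.spatial.transform import Rotation as R
def cast(name,uv,z,info=None):
    c=info or camera_info(name); E=np.array(c["extrinsics"])
    uv=np.atleast_2d(np.float64(uv))
    K=np.array([[c["fx"],0,c["cx"]],[0,c["fy"],c["cy"]],[0,0,1]])
    d=np.array(c.get("distortion",np.zeros(5)),float)
    p=cv2.undistortPoints(uv.reshape(-1,1,2),K,d).reshape(-1,2)
    r=np.c_[p[:,0],-p[:,1],-np.ones(len(p))]@E[:3,:3]
    o=-E[:3,:3].T@E[:3,3]
    return o+r*((z-o[2])/r[:,2])[:,None]
E
python3 - <<'E'
from h import *
s=get_state()
print(s["t"],s["q"],s["tool_pos"],s["finger_gap"]); print(R.from_rotvec(s["orientation"]).as_matrix().round(3))
for n in("top","scene"):
    print(camera_info(n)); im,d=get_image(n); cv2.imwrite(f"pics/{n}0.png",im[:,:,::-1]); np.savez(f"{n}0.npz",im=im,d=d)
E
python3 -m creep --help | head -30
```

```text
total 12
drwxr-xr-x  3 agent agent 4096 Nov 29 19:21 .
drwxr-xr-x 23 root  root  4096 Nov 29 19:21 ..
drwxr-xr-x  2 agent agent 4096 Nov 29 19:21 pics
0.0 [-1.25601518e+00  2.60695013e-01 -1.39410331e-01  1.17270812e+00
 -7.97440512e-06  1.57077220e+00] [ 162.43303337 -498.86545384  403.84319163] 85.38798548304817
[[ 0.951  0.31  -0.001]
 [ 0.31  -0.951  0.002]
 [-0.    -0.002 -1.   ]]
{'fx': 432.8992883532935, 'fy': 432.8992883532935, 'cx': 281.2979577585527, 'cy': 213.3243770446787, 'extrinsics': array([[-2.08628388e-02, -9.99657475e-01, -1.58011082e-02,
         6.31687477e+01],
       [ 9.98772323e-01, -2.15493915e-02,  4.46034783e-02,
        -5.28801086e+02],
       [-4.49287047e-02, -1.48511544e-02,  9.98879800e-01,
        -9.33622163e+02],
       [ 0.00000000e+00,  0.00000000e+00,  0.00000000e+00,
         1.00000000e+00]])}
{'fx': 403.4714302647206, 'fy': 403.4714302647206, 'cx': 274.78451053597456, 'cy': 205.33324372239764, 'extrinsics': array([[-5.72527550e-01, -8.19885273e-01,  5.85551946e-04,
         3.45557432e+02],
       [ 6.31689875e-01, -4.40654811e-01,  6.37801881e-01,
        -3.63794112e+02],
       [-5.22666344e-01,  3.65529036e-01,  7.70200245e-01,
        -6.31420036e+02],
       [ 0.00000000e+00,  0.00000000e+00,  0.00000000e+00,
         1.00000000e+00]])}invalid input: not JSON, or not a number
```

View pics/top0.png

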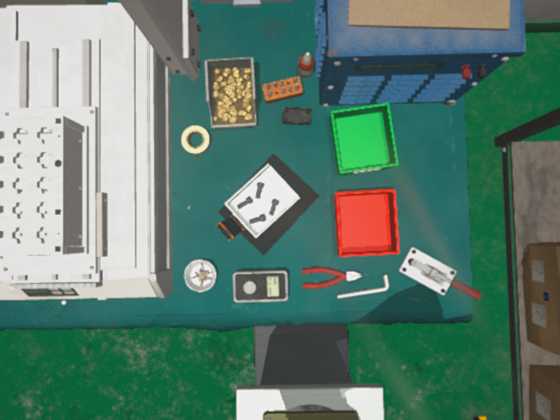

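View pics/scene0.png

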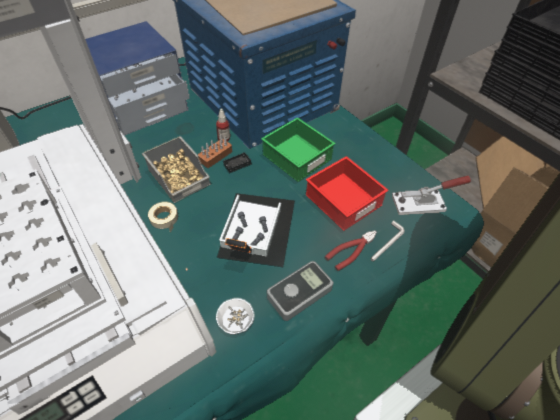

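The top view shows the scoop at about (265,203), its grip at (230,228) and its open edge to the upper right. The red bin is at (367,222), green at (363,138), tape at (196,139) and meter at (260,286). The rows only allow turns about tool z, so I'll check what an out-of-reach command does to the tool's tilt.

```bash
python3 -m creep '[[8.5,[0,0,-50],0],[8.5,[0,0,-50],0],[8.5,[0,0,-50],0],[8.5,[0,0,-50],0],[8.5,[0,0,-50],0]]'; python3 -m creep '[[8.5,[0,0,-50],0],[8.5,[0,0,-50],0],[8.5,[0,0,-50],0],[8.5,[0,0,-50],0],[8.5,[0,0,-50],0]]'
python3 - <<'E'
from h import *
s=get_state(); print(s["t"],s["q"].round(3) if hasattr(s["q"],"round") else s["q"],R.from_rotvec(s["orientation"]).as_matrix().round(3))
a=np.load("top0.npz"); im,d=a["im"],a["d"]
hsv=cv2.cvtColor(im,cv2.COLOR_RGB2HSV)
def big(m,n=1):
    c,_=cv2.findContours(m.astype(np.uint8),cv2.RETR_EXTERNAL,cv2.CHAIN_APPROX_NONE); return sorted(c,key=cv2.contourArea)[-n:]
for nm,roi,m in (("red",(310,160,420,270),((hsv[...,0]<6)|(hsv[...,0]>174))&(hsv[...,1]>150)),("green",(310,90,420,185),(abs(hsv[...,0].astype(int)-61)<8)&(hsv[...,1]>180)&(hsv[...,2]>110))):
    k=np.zeros(m.shape,bool); k[roi[1]:roi[3],roi[0]:roi[2]]=1
    c=big(m&k)[-1]; r=cv2.minAreaRect(c); print(nm,r, cast("top",cv2.boxPoints(r),55).round(0).tolist())
# scoop: white floor
k=np.zeros(im.shape[:2],bool); k[150:255,205:320]=1
m=(hsv[...,1]<40)&(hsv[...,2]>150)&k
m=cv2.morphologyEx(m.astype(np.uint8),cv2.MORPH_CLOSE,np.ones((3,3)))
c=big(m)[-1]; r=cv2.minAreaRect(c); b=cv2.boxPoints(r); print("scoop",r,cast("top",b,3+6).round(0).tolist(),cast("top",b,28).round(0).tolist())
cv2.imwrite("pics/scoopcrop.png",cv2.resize(im[140:260,195:325,::-1],None,fx=5,fy=5,interpolation=cv2.INTER_CUBIC))
E
```

```text
t: 0.6
tool_pos: [162.3, -498.5, 656.5]
orientation: [3.103, 0.492, 0.0]
contact_force: [0.7, -1.6, 0.5]
finger_gap: 84.8
gripper_force: 0.0
t: 1.1
tool_pos: [143.9, -441.8, 758.2]
orientation: [3.059, 0.486, 0.011]
contact_force: [-0.1, 0.1, 0.2]
finger_gap: 85.1
gripper_force: 0.0
1.1 [-1.256  0.297  0.887  2.117  0.     1.571] [[ 0.951  0.309  0.014]
 [ 0.31  -0.95  -0.042]
 [ 0.     0.045 -0.999]]
red ((366.61871337890625, 222.3988494873047), (65.49720001220703, 61.31785583496094), 86.42366790771484) [[571.0, -60.0, 55.0], [576.0, -187.0, 55.0], [440.0, -191.0, 55.0], [435.0, -64.0, 55.0]]
green ((361.7231140136719, 155.28463745117188), (20.589765548706055, 50.73020553588867), 82.87498474121094) [[662.0, -65.0, 55.0], [673.0, -170.0, 55.0], [630.0, -174.0, 55.0], [619.0, -69.0, 55.0]]
scoop ((261.45623779296875, 200.30027770996094), (47.688331604003906, 60.84677505493164), 47.38594055175781) [[555.0, 180.0, 9.0], [644.0, 80.0, 9.0], [565.0, 10.0, 9.0], [476.0, 110.0, 9.0]] [[554.0, 177.0, 28.0], [641.0, 79.0, 28.0], [563.0, 11.0, 28.0], [477.0, 109.0, 28.0]]
```

View pics/scoopcrop.png

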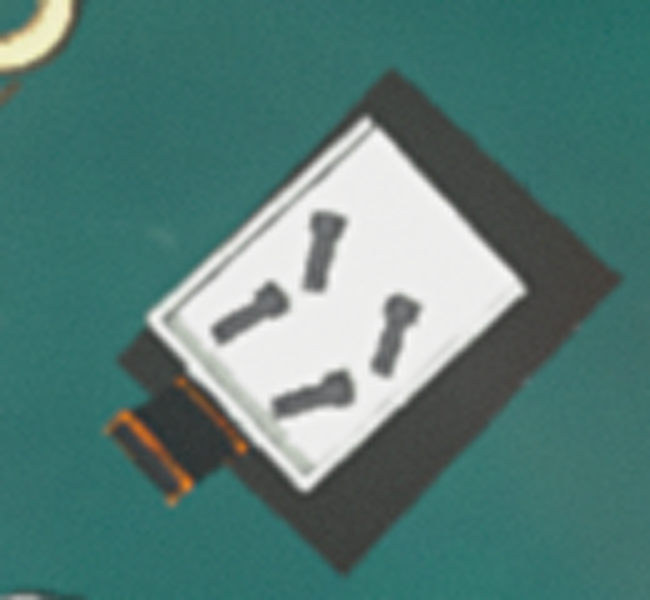

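The out-of-reach move tilted the tool outward by 2.6°. The crop shows the grip centred near (150,440), the front corners at (370,118) and (525,290), and all four screws lying on the floor. Next I'll check whether the tilt persists when I come back.

```bash
python3 -m creep '[[8.5,[0,0,5],0],[8.5,[0,0,10],0],[8.5,[0,0,10],0]]'
python3 - <<'E'
from h import *
s=get_state(); print(s["q"].round(3),R.from_rotvec(s["orientation"]).as_matrix().round(3)[:,2])
E
```

```text
t: 1.4
tool_pos: [144.4, -443.6, 645.6]
orientation: [3.087, 0.49, 0.004]
contact_force: [-1.0, -0.1, -0.2]
finger_gap: 84.7
gripper_force: 0.0
[-1.256  0.17   0.371  1.755 -0.     1.571] [ 0.005 -0.015 -1.   ]
```

```bash
python3 -m creep '[[8.5,[0,0,0],0],[8.5,[0,0,0],0]]'
python3 - <<'E'
from h import *
s=get_state(); print(s["q"].round(3),R.from_rotvec(s["orientation"]).as_matrix().round(3)[:,2])
E
python3 -m creep '[[8.5,[0,0,-30],0],[8.5,[0,0,-30],0],[8.5,[0,0,-30],0],[8.5,[0,0,-30],0],[8.5,[0,0,-30],0]]'
python3 - <<'E'
from h import *
s=get_state(); print(s["q"].round(3),R.from_rotvec(s["orientation"]).as_matrix().round(3)[:,2])
E
python3 -m creep '[[8.5,[0,0,-30],0],[8.5,[0,0,-30],0],[8.5,[0,0,-30],0],[8.5,[0,0,-30],0],[8.5,[0,0,-30],0]]'
python3 - <<'E'
from h import *
s=get_state(); print(s["q"].round(3),R.from_rotvec(s["orientation"]).as_matrix().round(3)[:,2])
E
```

```text
t: 1.6
tool_pos: [145.3, -446.3, 658.9]
orientation: [3.059, 0.485, 0.011]
contact_force: [-0.1, 0.6, 0.5]
finger_gap: 85.0
gripper_force: 0.0
[-1.256  0.171  0.407  1.762  0.     1.571] [ 0.014 -0.043 -0.999]
t: 2.1
tool_pos: [131.1, -402.5, 783.7]
orientation: [3.012, 0.478, 0.022]
contact_force: [0.5, -0.7, 0.2]
finger_gap: 85.0
gripper_force: 0.0
[-1.256  0.222  0.862  2.117 -0.     1.571] [ 0.029 -0.088 -0.996]
t: 2.6
tool_pos: [112.1, -344.3, 805.2]
orientation: [2.975, 0.472, 0.031]
contact_force: [0.7, -0.2, -0.2]
finger_gap: 85.0
gripper_force: 0.0
[-1.256  0.113  0.79   2.117  0.     1.571] [ 0.041 -0.124 -0.991]
```

Tilt persists and accumulates along the arm's azimuth, so I can build up the 25° toward the scoop's heading (about -48°). I'll swing to about az -39° and keep pushing.

```bash
cat > st.py <<'E'
from h import *
s=get_state(); M=R.from_rotvec(s["orientation"]).as_matrix(); z=M[:,2]
print("q",s["q"].round(3),"pos",s["tool_pos"].round(0),"z",z.round(3),"tilt",np.degrees(np.arccos(-z[2])).round(1),"az",np.degrees(np.arctan2(z[1],z[0])).round(1),"t",s["t"])
E
python3 -m creep '[[8.5,[5,-1.5,0],0],[8.5,[10,-3,0],0],[8.5,[15,-4.5,0],0],[8.5,[19.5,-6,0],0],[8.5,[19.5,-6,0],0]]' >/dev/null; python3 st.py
python3 -m creep '[[8.5,[0,0,-30],0],[8.5,[0,0,-30],0],[8.5,[0,0,-30],0],[8.5,[0,0,-30],0],[8.5,[0,0,-30],0]]'>/dev/null; python3 st.py
python3 -m creep '[[8.5,[-20,0,0],0],[8.5,[-20,0,0],0],[8.5,[-20,0,0],0],[8.5,[-20,0,0],0],[8.5,[-20,0,0],0]]'>/dev/null; python3 st.py
```

```text
q [-0.643  0.109  0.751  2.108 -0.072  2.169] pos [ 284. -226.  796.] z [ 0.04  -0.121 -0.992] tilt 7.3 az -71.6 t 3.1
q [-0.649  0.021  0.721  2.117 -0.076  2.174] pos [ 240. -196.  816.] z [ 0.076 -0.152 -0.985] tilt 9.8 az -63.5 t 3.6
q [-1.413 -0.073  0.609  2.091  0.048  1.425] pos [  48. -259.  810.] z [ 0.073 -0.152 -0.986] tilt 9.7 az -64.4 t 4.1
```

```bash

python3 -m creep '[[8.5,[5,0,0],0],[8.5,[10,0,0],0],[8.5,[15,0,0],0],[8.5,[20,0,0],0],[8.5,[20,0,0],0]]'>/dev/null; python3 st.py
python3 -m creep '[[8.5,[-11,-16,-10],0],[8.5,[-11,-16,-10],0],[8.5,[-11,-16,-10],0],[8.5,[-11,-16,-10],0],[8.5,[-11,-16,-10],0]]'>/dev/null; python3 st.py
```

```text
q [-0.638  0.027  0.721  2.115 -0.075  2.177] pos [ 245. -195.  814.] z [ 0.075 -0.149 -0.986] tilt 9.6 az -63.3 t 4.6
q [-0.722 -0.3    0.444  2.117 -0.059  2.097] pos [ 90. -91. 803.] z [ 0.108 -0.174 -0.979] tilt 11.8 az -58.3 t 5.1
```

```bash
cat >> st.py <<'E'
p=s["tool_pos"]; r=np.array([p[0],p[1],0])/np.hypot(p[0],p[1])
print("  in tool: up",(M.T@[0,0,1]).round(2),"out",(M.T@r).round(2),"left",(M.T@np.cross([0,0,1],r)).round(2))
E
python3 -m creep '[[8.5,[3,4,0],0],[8.5,[6,8,0],0],[8.5,[9,12,0],0]]'>/dev/null; python3 st.py
for i in 1 2 3; do python3 -m creep '[[8.5,[5,7,-50],0]]'>/dev/null; done; python3 st.py
for i in 1 2 3; do python3 -m creep '[[8.5,[5,7,-50],0]]'>/dev/null; done;  python3 st.py
```

```text
q [-0.653 -0.033  0.709  2.116 -0.073  2.165] pos [ 214. -177.  828.] z [ 0.11  -0.176 -0.978] tilt 12.0 az -57.9 t 5.4
  in tool: up [ 0.05  0.2  -0.98] out [0.53 0.83 0.2 ] left [ 0.85 -0.53 -0.07]
q [-0.645 -0.057  0.79   2.117 -0.073  2.164] pos [ 199. -163.  858.] z [ 0.192 -0.236 -0.953] tilt 17.7 az -50.9 t 5.7
  in tool: up [ 0.11  0.28 -0.95] out [0.52 0.8  0.3 ] left [ 0.85 -0.52 -0.06]
q [-0.641 -0.097  0.859  2.117 -0.072  2.159] pos [ 174. -143.  887.] z [ 0.275 -0.296 -0.915] tilt 23.8 az -47.1 t 6.0
  in tool: up [ 0.17  0.37 -0.91] out [0.49 0.77 0.4 ] left [ 0.85 -0.52 -0.05]
```

Tilt is now 23.8° at az -47.1°. Now I'll fix the grip's position: top of the grip at crop (148,459), front corners at crop (370,118) and (525,290).

```bash
cat > plan.py <<'E'
from h import *
px=lambda u,v:(195+u/5-.4,140+v/5-.4)
th=np.radians(-48.4); h=np.array([np.cos(th),np.sin(th),0])
top=cast("top",px(148,459),88)[0]; print("grip from top",top+11.8*h-[0,0,25.4])
f=cast("top",[px(370,118),px(525,290)],17); b=cast("top",[px(150,318),px(305,490)],28)
print("front",f.round(0).tolist(),"back",b.round(0).tolist())
fm,bm=f.mean(0),b.mean(0); d=fm-bm; print("head",np.degrees(np.arctan2(d[1],d[0])),np.linalg.norm(d[:2]))
c=(fm+bm)/2; g=c-89*h; g[2]=62; print("centre",c,"grip",g)
mat=cast("top",[px(392,70),px(622,280),px(345,573)],3); print("mat",mat.round(0).tolist(), "centre", (mat[0]+mat[2])/2)
E
python3 plan.py
python3 -m creep '[[8.5,[0,0,0],0]]'>/dev/null; python3 st.py
```

```text
grip from top [500.55953565 157.52499113  62.6       ]
front [[640.0, 77.0, 17.0], [563.0, 11.0, 17.0]] back [[554.0, 173.0, 28.0], [478.0, 108.0, 28.0]]
head -48.394984184433206 128.8543731602664
centre [558.86729745  92.50504145  22.5       ] grip [499.77786452 159.05907151  62.        ]
mat [[664.0, 68.0, 3.0], [568.0, -32.0, 3.0], [441.0, 93.0, 3.0]] centre [552.4606401   80.29421162   3.        ]
q [-0.641 -0.098  0.861  2.117 -0.072  2.159] pos [ 173. -142.  888.] z [ 0.277 -0.297 -0.914] tilt 24.0 az -47.0 t 6.1
  in tool: up [ 0.17  0.37 -0.91] out [0.49 0.77 0.4 ] left [ 0.85 -0.52 -0.05]
```

```bash
cat > go.py <<'E'
import sys
from h import *
# usage: go.py  standoff -> roll and tool shift to TCP for grip g
s=get_state(); M=R.from_rotvec(s["orientation"]).as_matrix(); z=M[:,2]
th=np.radians(-48.4); h=np.array([np.cos(th),np.sin(th),0])
g=np.array([float(a) for a in sys.argv[2:5]]) if len(sys.argv)>4 else np.array([500,158.5,62])
hp=h-z*(h@z); hp/=np.linalg.norm(hp); a=M.T@hp
r=np.degrees(np.arctan2(-a[0],a[1])); print("roll options",r,r-180*np.sign(r),"q6",s["q"][5])
t=g-(155+float(sys.argv[1]))*z; print("shift cm",(M.T@(t-s["tool_pos"])/10).round(2),"target",t.round(0),"dist",np.linalg.norm(t-s["tool_pos"]))
E
python3 go.py 100
```

```text
roll options -22.805143619739525 157.1948563802605 q6 2.159324308481561
shift cm [ 26.76 -48.67  50.12] target [429. 234. 295.] dist 748.1369096012746
```

```bash
python3 - <<'E'
from h import *
c=camera_info("top");E=np.array(c["extrinsics"]);d=np.load("top0.npz")["d"]
v,u=np.mgrid[:420,:560]; P=np.stack([(u-c["cx"])/c["fx"]*d,-(v-c["cy"])/c["fy"]*d,-d],-1).reshape(-1,3)
W=((P-E[:3,3])@E[:3,:3]).reshape(420,560,3); W[d==0]=np.nan
for r in (100,150,200,250,290): print(r,[W[r,k].round(0).tolist() for k in (60,110,140,155,165,172)])
w=W[60:300,170:480].reshape(-1,3); k=(w[:,1]<280)&(w[:,1]>-350)&(w[:,0]<690); print("max z",np.nanmax(w[k,2]))
for n,(r0,r1,c0,c1) in dict(clamp=(245,300,400,480),tape=(125,155,180,212),parts=(55,130,205,260)).items(): print(n,np.nanmax(W[r0:r1,c0:c1,2]))
E
```

```text
100 [[750.0, 468.0, 147.0], [749.0, 374.0, 143.0], [751.0, 320.0, 132.0], [753.0, 293.0, 123.0], [780.0, 298.0, 35.0], [792.0, 293.0, -2.0]]
150 [[631.0, 409.0, 258.0], [652.0, 374.0, 144.0], [653.0, 320.0, 132.0], [654.0, 294.0, 125.0], [670.0, 298.0, 41.0], [679.0, 295.0, -6.0]]
200 [[549.0, 410.0, 256.0], [557.0, 375.0, 142.0], [556.0, 320.0, 134.0], [556.0, 296.0, 120.0], [562.0, 298.0, 42.0], [566.0, 295.0, -2.0]]
250 [[467.0, 409.0, 258.0], [462.0, 375.0, 143.0], [460.0, 322.0, 131.0], [459.0, 296.0, 120.0], [456.0, 299.0, 45.0], [454.0, 296.0, -3.0]]
290 [[384.0, 490.0, 105.0], [381.0, 395.0, 94.0], [379.0, 336.0, 92.0], [378.0, 307.0, 88.0], [375.0, 293.0, 67.0], [369.0, 292.0, 17.0]]
max z 91.1807985901826
clamp 84.38184032553941
tape 24.421092008080986
parts 62.009445868278405
```

```bash
python3 -m creep '[[8.5,[2.7,-4,0],-8],[8.5,[5,-9,0],-16],[8.5,[8,-13,3],-22.8],[8.5,[10,-17,8],-22.8],[8.5,[12,-21,12],-22.8]]' >/dev/null; python3 st.py; python3 go.py 100
```

```text
q [ 0.223 -0.206  0.368  1.927 -0.353  2.599] pos [237.   2. 781.] z [ 0.273 -0.292 -0.916] tilt 23.6 az -46.9 t 6.6
  in tool: up [ 0.01  0.4  -0.92] out [0.75 0.6  0.27] left [ 0.66 -0.69 -0.29]
roll options 0.15593928154891637 -179.8440607184511 q6 2.5994180257053157
shift cm [ 29.35 -23.55  42.99] target [430. 233. 296.] dist 571.3613363698926
```

```bash
python3 -m creep '[[6,[2.5,-2,3.6],0],[6,[5,-4,7.2],0],[6,[7.5,-6,10.8],0],[6,[10,-8,14.4],0],[6,[12.5,-10,18],0]]' >/dev/null; python3 st.py; python3 -m creep '[[6,[2.5,-2,3.6],0],[6,[5,-4,7.2],0],[6,[7.5,-6,10.8],0],[6,[10,-8,14.4],0],[6,[10,-8,14.4],0]]' >/dev/null; python3 st.py; python3 go.py 60
```

```text
q [ 0.475 -0.156 -0.177  1.433 -0.394  2.868] pos [318. 100. 576.] z [ 0.271 -0.293 -0.917] tilt 23.5 az -47.2 t 7.1
  in tool: up [ 0.01  0.4  -0.92] out [0.91 0.37 0.17] left [ 0.41 -0.84 -0.36]
q [ 0.574  0.054 -0.413  1.039 -0.402  2.975] pos [383. 179. 409.] z [ 0.263 -0.296 -0.918] tilt 23.3 az -48.5 t 7.6
  in tool: up [-0.    0.4  -0.92] out [0.96 0.26 0.11] left [ 0.29 -0.88 -0.38]
roll options 0.0876590812524743 -179.91234091874753 q6 2.9749828483890015
shift cm [ 7.37 -5.17 14.06] target [444. 222. 259.] dist 166.98538812498668
```

```bash
python3 -m creep '[[6,[1.9,-1.3,3.5],0],[6,[3.7,-2.6,7],0],[6,[5.5,-3.9,10.5],0],[6,[7.4,-5.2,14],0],[6,[7.4,-5.2,14],0]]' >/dev/null; python3 st.py;  python3 go.py 0; python3 - <<'E'
from h import *
im,d=get_image("scene"); cv2.imwrite("pics/s1.png",cv2.resize(im[60:300,100:400,::-1],None,fx=2.5,fy=2.5))
E
```

```text
q [ 0.58   0.304 -0.515  0.686 -0.404  2.982] pos [445. 222. 263.] z [ 0.265 -0.296 -0.918] tilt 23.4 az -48.1 t 8.1
  in tool: up [ 0.    0.4  -0.92] out [0.97 0.24 0.11] left [ 0.26 -0.89 -0.38]
roll options -0.005917355065236323 179.99408264493476 q6 2.9823879751897877
shift cm [-0.19 -0.26  6.3 ] target [459. 204. 204.] dist 63.10768815213187
```

View pics/s1.png

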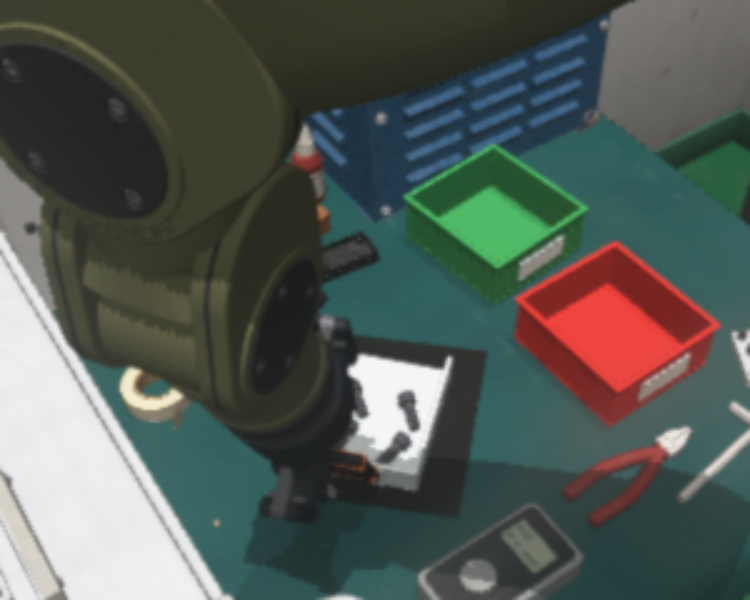

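The fingers stand open either side of the grip: tips at about (340,340) and (290,490), grip at (355,465). I'll descend along the bar.

```bash
python3 -m creep '[[6,[-0.1,-0.1,1.5],0],[6,[-0.2,-0.2,3],0],[6,[-0.2,-0.2,4.5],0],[6,[-0.2,-0.2,6],0],[6,[-0.2,-0.2,6],0]]'; python3 st.py;  python3 go.py 0
```

```text
t: 8.65
tool_pos: [458.6, 204.2, 212.1]
orientation: [2.575, 0.974, 0.214]
contact_force: [-0.1, 0.0, -0.0]
finger_gap: 60.1
gripper_force: 0.0
q [ 0.533  0.367 -0.589  0.523 -0.401  2.933] pos [459. 204. 212.] z [ 0.271 -0.293 -0.917] tilt 23.5 az -47.3 t 8.65
  in tool: up [ 0.01  0.4  -0.92] out [0.95 0.27 0.13] left [ 0.3  -0.88 -0.38]
roll options -0.07714497217648424 179.92285502782352 q6 2.9334199158769834
shift cm [-0.06 -0.34  0.72] target [458. 204. 204.] dist 7.988098715350818
```

```bash
python3 -m creep '[[6,[0,-0.3,0.6],0],[4,[0,-0.3,0.6],0],[2,[0,-0.3,0.6],0],[0.5,[0,-0.3,0.6],0],[0.5,[0,-0.3,0.6],0]]'; python3 -m creep '[[0.5,[0,0,0],0],[0.5,[0,0,0],0],[0.5,[0,0,0],0]]'; python3 st.py
```

```text
t: 9.15
tool_pos: [459.2, 205.8, 205.5]
orientation: [2.573, 0.975, 0.218]
contact_force: [-5.2, 3.5, 9.9]
finger_gap: 11.2
gripper_force: 58.4
t: 9.45
tool_pos: [459.2, 205.8, 205.7]
orientation: [2.573, 0.974, 0.218]
contact_force: [-4.4, 2.9, 8.1]
finger_gap: 11.5
gripper_force: 58.3
q [ 0.536  0.377 -0.596  0.505 -0.403  2.935] pos [459. 206. 206.] z [ 0.274 -0.294 -0.916] tilt 23.7 az -47.0 t 9.45
  in tool: up [ 0.01  0.4  -0.92] out [0.95 0.27 0.13] left [ 0.3  -0.87 -0.38]
```

```bash
python3 -m creep '[[0.5,[0,0.3,-0.7],0],[0.5,[0,0.8,-1.8],0],[0.5,[0,1.4,-3.2],0],[0.5,[0,2,-4.6],0],[0.5,[0,2.6,-6],0]]'; python3 -m creep '[[0.5,[0,0.6,-1.4],0],[0.5,[0,1.2,-2.8],0],[0.5,[0,1.6,-3.7],0],[0.5,[0,1.7,-4],0],[0.5,[0,1.7,-4],0]]'; python3 st.py; python3 - <<'E'
from h import *
a,_=get_image("scene"); b,_=get_image("top"); cv2.imwrite("pics/l1.png",np.hstack([cv2.resize(a[60:300,100:400,::-1],(400,320)),cv2.resize(b[90:330,150:450,::-1],(400,320))]))
E
```

```text
t: 9.95
tool_pos: [457.6, 205.0, 269.8]
orientation: [2.577, 0.977, 0.212]
contact_force: [0.2, 0.2, -3.1]
finger_gap: 11.4
gripper_force: 58.3
t: 10.45
tool_pos: [457.7, 205.2, 313.2]
orientation: [2.576, 0.976, 0.215]
contact_force: [-0.7, 0.3, -3.3]
finger_gap: 11.0
gripper_force: 58.3
q [ 0.536  0.248 -0.444  0.788 -0.4    2.935] pos [458. 205. 313.] z [ 0.271 -0.292 -0.917] tilt 23.5 az -47.2 t 10.45
  in tool: up [ 0.01  0.4  -0.92] out [0.95 0.27 0.13] left [ 0.3  -0.88 -0.38]
```

View pics/l1.png

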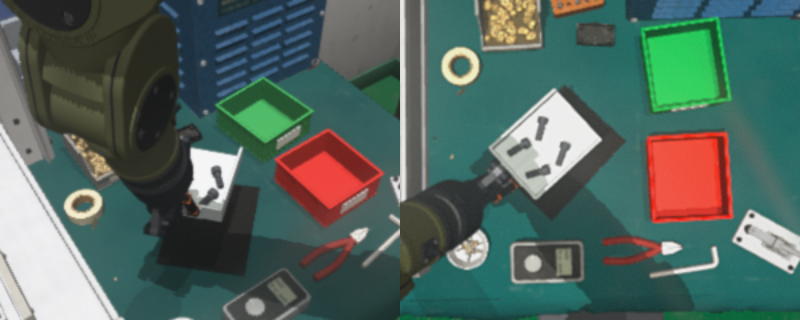

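Both views show the scoop in the gripper with all four screws on its floor, and the 3.1 N load agrees with scoop plus screws. The red bin is undisturbed at about (690,175) in the right half. Next I'll carry the edge over it.

```bash
cat > edge.py <<'E'
import sys
from h import *
s=get_state(); M=R.from_rotvec(s["orientation"]).as_matrix()
# scoop frame in tool frame (roll-invariant): tool y=fore direction perp to bar, z=down the bar
c,n=np.cos(np.radians(25)),np.sin(np.radians(25))
v=np.array([0,154*c-56*n*-1*-1 if 0 else 154*c+(-56)*n, 154*n+56*c])
e=s["tool_pos"]+M@(v+[0,0,155]); x=M@np.array([0,c,n])
zs=M@np.array([0,n,-c])
print("edge",e.round(0),"floor dir",x.round(2),"tip deg",np.degrees(np.arccos(zs[2])).round(1),"q6",s["q"][5].round(2))
if len(sys.argv)>1:
    t=np.array([float(a) for a in sys.argv[1:4]]); print("shift cm",(M.T@(t-e)/10).round(2))
print("perp y mm",v[1])
E
python3 edge.py 518 -140 113
```

```text
edge [601.  46. 110.] floor dir [ 0.66 -0.75 -0.03] tip deg 1.6 q6 2.93
shift cm [-18.52   7.9    2.94]
perp y mm 115.90477654616492
```

```bash
python3 -m creep '[[0.5,[-0.7,0.3,0.1],0],[0.5,[-2.1,0.9,0.3],0],[0.5,[-4.2,1.8,0.7],0],[0.5,[-6.6,2.8,1],0],[0.5,[-9,3.8,1.4],0]]' >/dev/null;  python3 -m creep '[[0.5,[-2.4,1,0.4],0],[0.5,[-4.8,2,0.8],0],[0.5,[-7,3,1.1],0],[0.5,[-8.5,3.6,1.4],0],[0.5,[-9.3,4,1.5],0]]'; python3 st.py; python3 edge.py 518 -140 113
```

```text
t: 11.55
tool_pos: [373.6, 19.6, 315.2]
orientation: [2.576, 0.973, 0.211]
contact_force: [0.5, 0.5, -3.4]
finger_gap: 11.0
gripper_force: 58.4
q [ 0.186 -0.02  -0.766  0.601 -0.345  2.566] pos [374.  20. 315.] z [ 0.268 -0.294 -0.917] tilt 23.4 az -47.7 t 11.55
  in tool: up [ 0.01  0.4  -0.92] out [0.78 0.57 0.25] left [ 0.62 -0.72 -0.31]
edge [ 516. -140.  113.] floor dir [ 0.66 -0.75 -0.03] tip deg 1.6 q6 2.57
shift cm [0.12 0.12 0.03]
perp y mm 115.90477654616492
```

```bash
python3 -m creep '[[0.5,[-0.6,0,0],-3],[0.5,[-1.6,0.1,0],-8],[0.5,[-2.8,0.3,0],-14],[0.5,[-4,0.7,0],-20],[0.5,[-5.1,1.2,0],-26]]' >/dev/null;  python3 edge.py 518 -140 113; python3 -m creep '[[0.5,[-1.2,0.1,0],-6],[0.5,[-2.4,0.3,0],-12],[0.5,[-3.6,0.6,0],-18],[0.5,[-4.7,1,0],-24],[0.5,[-5.8,1.6,0],-30]]' > /dev/null; python3 st.py; python3 edge.py 518 -140 113
```

```text
edge [ 518. -138.  113.] floor dir [ 0.91 -0.42 -0.06] tip deg 10.4 q6 1.99
shift cm [-0.2   0.02  0.06]
perp y mm 115.90477654616492
q [-0.12  -0.14  -0.818  0.575 -0.262  1.274] pos [334. -79. 335.] z [ 0.269 -0.293 -0.917] tilt 23.4 az -47.4 t 12.55
  in tool: up [-0.33  0.23 -0.92] out [-0.3   0.89  0.33] left [ 0.9   0.38 -0.22]
edge [ 518. -138.  113.] floor dir [ 0.98  0.03 -0.18] tip deg 22.0 q6 1.27
shift cm [-0.16 -0.07  0.05]
perp y mm 115.90477654616492
```

```bash
python3 -m creep '[[0.5,[-1.5,-0.1,-0.1],-8],[0.5,[-3,0,-0.1],-16],[0.5,[-4.5,0.4,-0.2],-24],[0.5,[-5.9,0.9,-0.3],-32],[0.5,[-7.2,1.8,-0.3],-40]]' >/dev/null;  python3 edge.py 510 -135 110; python3 -m creep '[[0.5,[-1.6,0.1,0],-8],[0.5,[-3.2,0.4,0],-16],[0.5,[-4.7,1,0],-24],[0.5,[-6.1,1.8,0],-32],[0.5,[-7.4,2.7,0],-40]]' > /dev/null; python3 st.py; python3 edge.py 510 -135 100
```

```text
edge [ 508. -137.  113.] floor dir [ 0.73  0.54 -0.42] tip deg 35.3 q6 0.4
shift cm [0.11 0.27 0.27]
perp y mm 115.90477654616492
q [-0.312  0.001 -0.529  0.679 -0.198 -0.31 ] pos [ 427. -168.  394.] z [ 0.27  -0.294 -0.917] tilt 23.5 az -47.4 t 13.55
  in tool: up [-0.28 -0.28 -0.92] out [-0.89 -0.28  0.36] left [-0.36  0.92 -0.17]
edge [ 509. -137.  113.] floor dir [ 0.19  0.74 -0.64] tip deg 44.6 q6 -0.31
shift cm [0.26 0.57 1.19]
perp y mm 115.90477654616492
```

```bash
python3 -m creep '[[0.5,[-1.6,0.2,0.2],-8],[0.5,[-3.1,0.6,0.5],-16],[0.5,[-4.6,1.2,0.7],-24],[0.5,[-6,2,0.9],-32],[0.5,[-7.2,3,1],-40]]' >/dev/null; python3 -m creep '[[0.5,[-0.8,0,0],-4],[0.5,[-0.8,0,0],-4],[0.5,[-0.8,0,0],-4]]'; python3 st.py; python3 edge.py 505 -130 90;  python3 - <<'E'
from h import *
a,_=get_image("scene"); b,_=get_image("top"); cv2.imwrite("pics/d1.png",np.hstack([cv2.resize(a[60:300,200:500,::-1],(400,320)),cv2.resize(b[90:330,150:450,::-1],(400,320))]))
E
```

```text
t: 14.35
tool_pos: [507.0, -137.2, 397.4]
orientation: [-1.038, 2.746, -0.566]
contact_force: [-0.8, 0.0, -2.1]
finger_gap: 11.2
gripper_force: 58.5
q [-0.199  0.124 -0.384  0.725 -0.236 -0.962] pos [ 507. -137.  397.] z [ 0.27  -0.293 -0.917] tilt 23.5 az -47.4 t 14.35
  in tool: up [-0.01 -0.4  -0.92] out [-0.55 -0.76  0.34] left [-0.84  0.51 -0.21]
edge [ 510. -137.  103.] floor dir [-0.43  0.5  -0.75] tip deg 48.5 q6 -0.96
shift cm [-0.07  1.26  0.85]
perp y mm 115.90477654616492
```

View pics/d1.png

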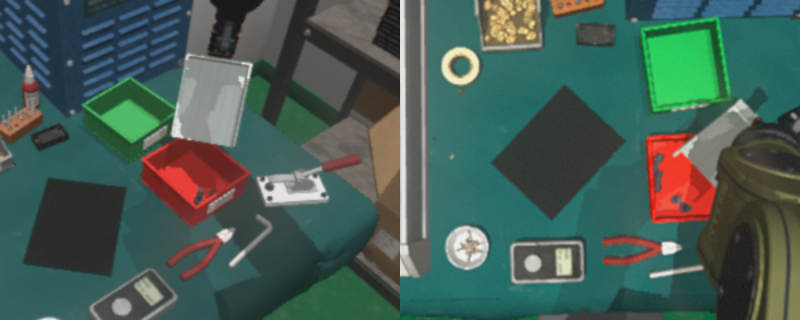

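The scoop is empty. Several screws are visible in the red bin at about (657,170) and (680,205), and the load has dropped to 2.1 N. I'll roll back along the same path, then recheck the bin.

```bash
python3 -m creep '[[0.5,[1.6,-0.3,-1],8],[0.5,[3.2,-0.4,-2],16],[0.5,[4.7,-0.2,-2.8],24],[0.5,[6.1,0.6,-2.8],32],[0.5,[7.5,1.5,-2.8],40]]' >/dev/null; python3 -m creep '[[0.5,[1.6,0.1,0],8],[0.5,[3.2,0.4,0],16],[0.5,[4.7,1,0],24],[0.5,[6.1,1.8,0],32],[0.5,[7.5,2.7,0],40]]' >/dev/null; python3 -m creep '[[0.5,[1.6,0.1,0],8],[0.5,[3.2,0.4,0],16],[0.5,[4.7,1,0],24],[0.5,[6.1,1.8,0],32],[0.5,[7.5,2.7,0],40]]' >/dev/null; python3 -m creep '[[0.5,[1.6,0.1,0],8],[0.5,[3.2,0.4,0],16],[0.5,[4.7,1,0],24],[0.5,[6.1,1.8,0],32],[0.5,[7.5,2.7,0],40]]' >/dev/null; python3 -m creep '[[0.5,[1.6,0.1,0],8],[0.5,[3.2,0.4,0],16],[0.5,[4,0.7,0],20],[0.5,[4,0.7,0],20]]'; python3 st.py; python3 edge.py 600 45 110
```

```text
t: 16.85
tool_pos: [366.1, 23.2, 335.6]
orientation: [2.575, 0.975, 0.217]
contact_force: [-0.4, -0.0, -1.8]
finger_gap: 11.2
gripper_force: 58.6
q [ 0.2   -0.056 -0.738  0.665 -0.347  2.578] pos [366.  23. 336.] z [ 0.272 -0.292 -0.917] tilt 23.5 az -47.0 t 16.85
  in tool: up [ 0.01  0.4  -0.92] out [0.79 0.56 0.25] left [ 0.62 -0.73 -0.31]
edge [ 510. -136.  134.] floor dir [ 0.66 -0.75 -0.03] tip deg 1.6 q6 2.58
shift cm [18.69 -7.93 -0.66]
perp y mm 115.90477654616492
```

```bash
python3 - <<'E'
from h import *
b,_=get_image("top"); np.savez("top2.npz",im=b); cv2.imwrite("pics/d2.png",cv2.resize(b[150:270,310:430,::-1],(600,600),interpolation=cv2.INTER_CUBIC))
a=np.load("top0.npz")["im"]
b=b.astype(int)
m=(b.max(2)<85)&(b.max(2)-b.min(2)<22); k=np.zeros_like(m); k[145:260,210:325]=1
m=cv2.morphologyEx((m&k).astype(np.uint8),cv2.MORPH_OPEN,np.ones((3,3)))
c=max(cv2.findContours(m,cv2.RETR_EXTERNAL,cv2.CHAIN_APPROX_NONE)[0],key=cv2.contourArea); r=cv2.minAreaRect(c); print(r,cast("top",[r[0]],3),cast("top",cv2.boxPoints(r),3).round(0).tolist())
E
```

```text
((268.34039306640625, 203.73211669921875), (62.32535934448242, 80.873046875), 43.2642936706543) [[552.27204619  80.26078415   3.        ]] [[537.0, 192.0, 3.0], [665.0, 67.0, 3.0], [568.0, -31.0, 3.0], [441.0, 93.0, 3.0]]
```

View pics/d2.png

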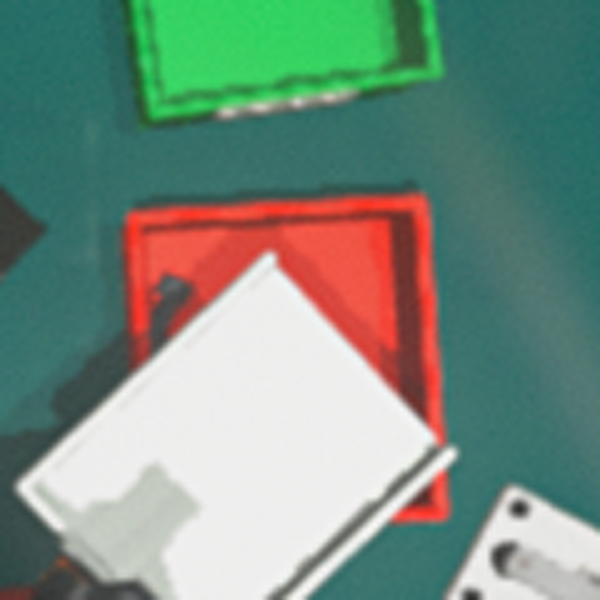

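The scoop is empty and still over the red bin. I measured the mat's centre at (552,80). Now back to the mat.

```bash
cat > to.py <<'E'
import sys
from h import *
s=get_state(); M=R.from_rotvec(s["orientation"]).as_matrix()
print(s["tool_pos"].round(1),"shift cm",(M.T@(np.array([float(a) for a in sys.argv[1:4]])-s["tool_pos"])/10).round(2))
E
python3 to.py 453 194 320
python3 -m creep '[[0.5,[1.5,-0.6,0],0],[0.5,[4,-1.6,0],0],[0.5,[7,-2.9,0],0],[0.5,[10,-4.1,0],0],[0.5,[13,-5.3,0],0]]' >/dev/null; python3 -m creep '[[0.5,[2.5,-1,0],0],[0.5,[4.5,-2,0],0],[0.5,[5.5,-2.4,0],0],[0.5,[5.5,-2.4,0],0]]' ; python3 to.py 453 194 240; python3 st.py
```

```text
[365.4  22.7 335.4] shift cm [17.92 -7.07 -1.22]
t: 17.8
tool_pos: [457.5, 198.9, 306.2]
orientation: [2.575, 0.977, 0.215]
contact_force: [0.3, 0.0, -2.3]
finger_gap: 11.6
gripper_force: 58.6
[457.5 198.9 306.2] shift cm [-0.72 -2.58  6.09]
q [ 0.525  0.249 -0.464  0.762 -0.399  2.922] pos [457. 199. 306.] z [ 0.271 -0.292 -0.917] tilt 23.5 az -47.2 t 17.8
  in tool: up [ 0.01  0.4  -0.92] out [0.95 0.28 0.13] left [ 0.31 -0.87 -0.38]
```

```bash
python3 -m creep '[[0.5,[-0.2,-0.6,1.5],0],[0.5,[-0.4,-1.3,3],0],[0.5,[-0.6,-2,4.6],0],[0.5,[-0.7,-2.6,6.1],0],[0.5,[-0.7,-2.6,6.1],0]]'>/dev/null; python3 to.py 453 194 212;python3 -m creep '[[0.5,[0,-0.3,0.7],0],[0.5,[0,-0.6,1.4],0],[0.5,[0,-0.9,2.1],0],[0.5,[0,-1.1,2.6],0],[0.5,[0,-1.1,2.6],0]]'; python3 to.py 453 194 206
```

```text
[450.6 191.8 238.3] shift cm [ 0.32 -1.05  2.41]
t: 18.8
tool_pos: [452.6, 193.8, 210.9]
orientation: [2.575, 0.976, 0.213]
contact_force: [-0.4, 0.1, -0.8]
finger_gap: 10.9
gripper_force: 58.7
[452.6 193.8 210.9] shift cm [ 0.04 -0.19  0.45]
```

```bash
python3 -m creep '[[0.5,[0,-0.1,0.2],0],[0.5,[0,-0.15,0.35],0],[0.5,[0,-0.2,0.45],0],[0.5,[0,-0.2,0.45],0]]'; python3 to.py 453 194 206
```

```text
t: 19.2
tool_pos: [453.2, 194.3, 207.3]
orientation: [2.574, 0.975, 0.217]
contact_force: [-1.8, 1.1, 1.3]
finger_gap: 11.5
gripper_force: 59.2
[453.2 194.3 207.3] shift cm [-0.04 -0.05  0.12]
```

```bash
python3 -m creep '[[1.5,[0,0,0.1],0],[2.5,[0,0,0.1],0],[4,[0,0,0.1],0],[6,[0,0,0.1],0],[6,[0,0,0.1],0]]'; python3 -m creep '[[6,[0,0,-1],0],[6,[0,0,-3],0],[6,[0,0,-6],0],[6,[0,0,-10],0],[6,[0,0,-14],0]]'; python3 -m creep '[[6,[0,0,-4],0],[6,[-3,3,-8],0],[6,[-7,4,-11],0],[6,[-11,4,-14],0],[6,[-15,4,-17],0]]'; python3 -m creep '[[6,[-4,0,-2],0],[6,[-8,0,-4],0],[6,[-12,0,-5],0],[6,[-12,0,-5],0]]'; python3 - <<'E'
from h import *
b,_=get_image("top");a,_=get_image("scene"); cv2.imwrite("pics/e1.png",np.hstack([cv2.resize(a[60:300,180:480,::-1],(400,320)),cv2.resize(b[90:290,180:430,::-1],(400,320))]))
E
```

```text
t: 19.7
tool_pos: [453.4, 193.7, 205.9]
orientation: [2.575, 0.975, 0.215]
contact_force: [-0.2, -0.3, 0.8]
finger_gap: 60.3
gripper_force: 0.0
t: 20.2
tool_pos: [414.5, 234.8, 335.9]
orientation: [2.575, 0.975, 0.214]
contact_force: [1.1, 1.6, 0.2]
finger_gap: 60.3
gripper_force: 0.0
t: 20.7
tool_pos: [286.1, 159.1, 502.0]
orientation: [2.576, 0.974, 0.217]
contact_force: [0.4, 0.9, -0.1]
finger_gap: 59.7
gripper_force: 0.0
t: 21.1
tool_pos: [185.0, 87.5, 547.1]
orientation: [2.578, 0.981, 0.219]
contact_force: [0.8, 0.4, 0.2]
finger_gap: 60.1
gripper_force: 0.0
```

View pics/e1.png

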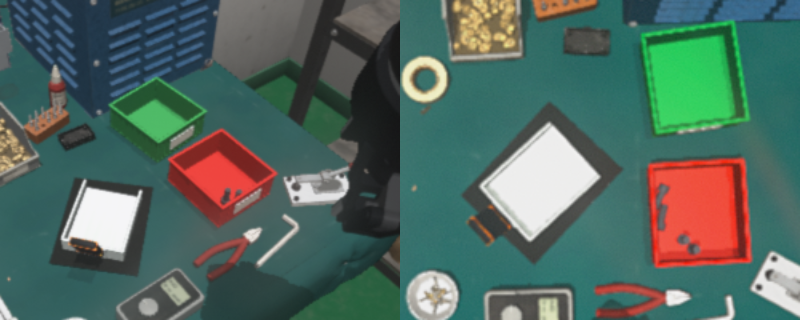

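The scoop lies centred on the mat, and the red bin shows screws at about (661,188), (661,212), (683,240) and (693,248). I'll do one quick check of screw count, heights and scoop flatness.

```bash
python3 - <<'E'
from h import *
b,d=get_image("top"); c=camera_info("top");E=np.array(c["extrinsics"])
v,u=np.mgrid[:420,:560]; P=np.stack([(u-c["cx"])/c["fx"]*d,-(v-c["cy"])/c["fy"]*d,-d],-1).reshape(-1,3)
W=((P-E[:3,3])@E[:3,:3]).reshape(420,560,3)
hsv=cv2.cvtColor(b,cv2.COLOR_RGB2HSV)
m=((hsv[...,1]<40)&(hsv[...,2]>170)).astype(np.uint8); k=np.zeros_like(m);k[160:240,220:315]=1;m=m*k
cc=max(cv2.findContours(m,cv2.RETR_EXTERNAL,cv2.CHAIN_APPROX_NONE)[0],key=cv2.contourArea); r=cv2.minAreaRect(cc); print("scoop",cast("top",[r[0]],15))
f=np.zeros_like(m); cv2.drawContours(f,[cc],-1,1,-1); f=cv2.erode(f,np.ones((15,15))); w=W[f>0]; A=np.c_[w[:,:2],np.ones(len(w))]; s=np.linalg.lstsq(A,w[:,2],rcond=None)[0]; print("floor slope",s[:2],"z",w[:,2].mean())
s=(b.max(2)<110).astype(np.uint8); k[:]=0; k[195:250,340:392]=1
n,l,st,ce=cv2.connectedComponentsWithStats(s*k)
for i in range(1,n):
    if st[i,4]>5: print(st[i,4],ce[i].round(0),W[l==i][:,2].max().round(0))
cv2.imwrite("pics/e2.png",cv2.resize(b[180:265,330:405,::-1],(525,595),interpolation=cv2.INTER_CUBIC))
E
```

```text
scoop [[552.66008822  83.55491228  15.        ]]
floor slope [-0.65880202 -0.52005811] z 8.916650432150417
8 [342. 212.] 17.0
51 [343. 224.] 23.0
16 [356. 239.] 957.0
19 [362. 245.] 40.0
```

View pics/e2.png

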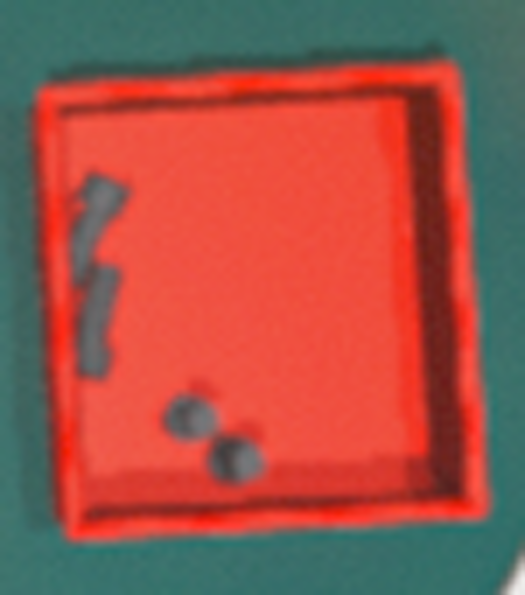

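All four screws are in the red bin: two lying at about (95,220) and (97,320), two standing at (190,415) and (235,460). The slope fit was spoiled by missing depth pixels, so I'll redo it without them.

```bash
python3 - <<'E'
from h import *
b,d=get_image("top"); c=camera_info("top");E=np.array(c["extrinsics"])
v,u=np.mgrid[:420,:560]; P=np.stack([(u-c["cx"])/c["fx"]*d,-(v-c["cy"])/c["fy"]*d,-d],-1).reshape(-1,3)
W=((P-E[:3,3])@E[:3,:3]).reshape(420,560,3)
def fit(k):
    w=W[k]; w=w[abs(w[:,2]-np.median(w[:,2]))<12]; s=np.linalg.lstsq(np.c_[w[:,:2]-w[:,:2].mean(0),np.ones(len(w))],w[:,2],rcond=None)[0]; print(len(w),s.round(3))
k=(d>0)&(np.hypot(W[...,0]-555,W[...,1]-80)<36); fit(k)
k=(d>0)&(np.hypot(W[...,0]-540,W[...,1]+15)<25); fit(k)
E
```

```text
829 [-4.000e-03  1.000e-03  5.442e+00]
389 [0.061 0.078 0.251]
```

Scoop floor is level (z about 5.4 mm, slope 0.004), centred within about 4 mm of the mat's centre, and the arm is clear. Handing in.

```bash
python3 -c "
from bench import *
print(sign_off())"
```

```text
the job is handed in; nothing more can be done
None
```

I tipped all four screws into the red bin, put the empty scoop back flat in the middle of the mat with both bins left standing, and handed the job in at about 21 s; no verdict was returned.

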